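# Snap the housing cover shut and log the unit

## Task

Close the round housing that lies in the white nest: with closed fingertips press the three snap studs in its cover fully home, first the long bar-shaped one, then the large square one, then the small round one. After that, press the wide key on the grey control box right down and let it come back up, to log the unit. Only press: leave the housing lying in its nest, never press the small round key of the control box, and do not lift or shift the screw tray, the jar and the block standing between them.

Things in the scene. Friction and masses are not known exactly. Their poses are not given: they have to be found in the camera images.
- housing: Round housing, black with white cover, 124 mm wide, 40 mm high, 0.5 kg, loose in a white nest (170 x 170 mm, walls 40 mm high), any yaw. Origin: centre of its underside, 12 mm above the table; z up. The cover's face is 52 mm above the table; three grey studs stand on it, 38 mm from its axis, 120 degrees apart: bar at +x, then anticlockwise from above square, then round.
- bar_stud_top (a point): Grey long bar-shaped stud, 14 x 40 mm seen from above, its long side square to the radius. It stands 11 mm above the cover when fully up and 3 mm when fully home. This point is the centre of its top face and moves with it; z is up.
- bar_stud (a joint): Bar stud: downward travel, m: 0 = fully up, 0.008 = fully home (bottomed); starts between 0 and 0.002. It slides straight down into the cover against about 6 N of friction, with no spring, and stays where it is left.
- square_stud_top (a point): Grey large square stud, 27 x 27 mm seen from above. It stands 11 mm above the cover when fully up and 3 mm when fully home. This point is the centre of its top face and moves with it; z is up.
- square_stud (a joint): Square stud: downward travel, m: 0 = fully up, 0.008 = fully home (bottomed); starts between 0 and 0.002. It slides straight down into the cover against about 6 N of friction, with no spring, and stays where it is left.
- round_stud_top (a point): Grey small round stud, 16 mm in diameter. It stands 11 mm above the cover when fully up and 3 mm when fully home. This point is the centre of its top face and moves with it; z is up.
- round_stud (a joint): Round stud: downward travel, m: 0 = fully up, 0.008 = fully home (bottomed); starts between 0 and 0.002. It slides straight down into the cover against about 6 N of friction, with no spring, and stays where it is left.
- wide_key_top (a point): Wide white key, 24 x 50 mm seen from above, on a fixed grey control box (90 x 130 mm, 40 mm high, with a dark top panel). The key stands 10 mm above the box when up and 4 mm when right down. This point is the centre of its top face and moves with it; z is up, y is along the key's long side.
- wide_key (a joint): Wide key: downward travel, m: 0 = up, 0.006 = right down; a spring pushes it back up (1 N at the top, 5 N right down).
- small_key_top (a point): Small round white key, 16 mm in diameter, on the same control box, 66 mm from the centre of the wide key, standing 10 mm above the box; must not be pressed. Centre of its top face.
- small_key (a joint): Small round key: downward travel, m: 0 = up, 0.006 = right down; sprung.
- bit_block: Loose brown block, 42 mm cube, standing between the nest and the control box. Origin: centre of its underside.
- screw_tray: Loose cream tray of brass screws, 65 x 95 x 26 mm, between nest and control box, nearest the robot. Origin: centre of its underside.
- jar: Loose clear jar with white cap, 56 mm in diameter, 60 mm high, between nest and control box, farthest from the robot. Origin: centre of its underside.
Things that resemble listed ones, but are neither listed nor needed, are in the scene too. Leave any orange or yellow look-alike of the housing alone.

How it is judged:
By the outcome, as a careful person would: the job done as asked, in the order asked, and still so for the second after the job is handed in, with the robot touching nothing.
It also fails if it takes over 54 s, if anything falls off the work surface, if the arm or the gripper's body presses on something with over 40 N, if the wrist force passes 120 N, or if a joint passes its speed limit or range.

## Robot

A 6-joint arm with a two-finger parallel gripper is mounted at the origin on the work surface. World frame = base frame: x ahead of the robot, y to its left, z up, the work surface at z = 0. Lengths are in m, angles in degrees, forces in N, time in s.
With the tool pointing down it reaches from about 0.275 to 0.975 m from the base axis. Payload 8.4 kg.
Tool frame: the origin (TCP) lies midway between the tips of the shut fingers; the grasp point (between the pads) lies 19 mm behind it; z points along the fingers, y is the direction in which the jaws open and shut (so a half turn about z gives the same grasp; the last joint's range is limited). The gripper opens to 92 mm and grips with 3 to 60 N. Pads are 20 mm wide; open, the fingers measure 128 mm over their backs; the gripper's body (75 mm by 189 mm) begins 69 mm behind the grasp point.
Start: joints at [70.68, 20.225, 93.587, -0, 66.188, -0.138], TCP at [0.205, 0.59, 0.215] pointing down, gripper open.
Joint ranges: [-150.9, 150.9], [-52.94, 120.26], [3.33, 152.33], [-74.26, 254.26], [0, 154.13], [-172.89, 172.89]. Speed limits (degrees/s): [127.2, 127.2, 159.86, 180, 180, 180].

## Interface

Orientations are given as [roll, pitch, yaw] about the fixed x, y, z axes, in that order (R = Rz(yaw) Ry(pitch) Rx(roll)).
In Python, from workcell import manip gives the robot as it stands.
- The arm moves only by the shell command python3 -m inch 'ROWS' [OPENING] [FORCE]. ROWS is JSON, a list of rows, each a list of 4 numbers: the shift along the world's x, y, z in mm, then the turn about the world's z in rad. A call has 1 to 10 rows; each row shifts and turns the commanded pose from where the row before left it; what a row does not reach is not made up. A row lasts 1/8 s, in which the tool goes at most 62.5 mm and 10.7 degrees, less where a joint would pass 70% of its speed; a pose out of reach is approached as far as the arm can. A call is refused whole if a number of a shift passes 62.5 or a number of a turn 0.188, either way. A call with a gripper value outside its range is refused whole. OPENING is the closure, from -1 (fully open) to 1 (shut), set as the call begins (- or left out, the last holds). The fingers move at their own pace and stop on an object; FORCE is the grip in N (left out, the last holds). Time passes only in rows, so rows that do not move let the fingers close. It gives the time, the measured TCP pose, the force and the opening at its end, in the units of the state.
- manip.read_state(): the state, without advancing time (a new reading comes with each control period).
- manip.get_image(name): name is "scene" or "top" or "wrist"; returns the picture (420x560x3 uint8, red, green, blue); there is no depth.
- manip.camera_info(name): a dict with "mtx" (3x3 intrinsics, pixels), "k1" (the pictures are not rectified: a ray, as slopes to the right and down, at radius r is drawn at 1 + k1 r^2 times it, then the intrinsics apply), "camera_from_world" (4x4, takes a point from world to camera coordinates). Camera axes: x right, y down, z forward; pixel columns grow to the right and rows downward; lengths in m; the calibration is good to about 2 mm. A picture is of the moment at which its call begins: read the wrist's pose just before it. camera_info takes no time and is no camera call; for the wrist camera it gives the pose at the moment of the call.
- manip.sign_off(): hands the job in, once; it reports no verdict.
The state is a dict: "clock": time; "joints": joint angles; "joint_vel": joint speeds; "effort": joint torques, N m; "tcp_pos": TCP position; "tool_rot": TCP orientation; "ft_force": force on the tool from outside, world axes, zero at the start; "ft_torque": the same for the moment, N m; "width": opening from 0.0 (shut) to 1.0 (fully open).
Only numpy, scipy, OpenCV 4.12 (cv2) and the standard library are available. Lean on these libraries where they do the work, as an engineer would, in place of code of your own. Each camera call takes 0.05 s, during which the arm holds its last target.

## Working session

There is one attempt and no reset: what is moved stays moved. The work goes in short steps, Python scripts to look and compute and a shell command to move; the robot and the scene stay as the last step left them, time stands still between calls to the robot, and variables do not carry over. Pictures are saved under pics/ and viewed, and the job is handed in when it is done.

```bash
ls; mkdir -p pics; cat > h.py <<'E'
import numpy as np, cv2
from workcell import manip
def snap(n,f):
    ci=manip.camera_info(n); im=manip.get_image(n)
    cv2.imwrite('pics/'+f+'.png',cv2.cvtColor(im,cv2.COLOR_RGB2BGR))
    np.savez('pics/'+f+'.npz',**{k:np.array(ci[k]) for k in('mtx','k1','camera_from_world')})
    return im
def load(f):
    return cv2.imread('pics/'+f+'.png'),np.load('pics/'+f+'.npz')
def ray(c,uv):
    K=c['mtx'];k=float(c['k1']);d=np.array([k,0,0,0,0.])
    p=cv2.undistortPointsIter(np.array([[uv]],float),K,d,None,None,(3,100,1e-10))[0,0]
    T=c['camera_from_world'];R=T[:3,:3];t=T[:3,3]
    return -R.T@t, R.T@np.array([p[0],p[1],1])
def onz(c,uv,z):
    o,d=ray(c,uv);return o+d*(z-o[2])/d[2]
def proj(c,P):
    T=c['camera_from_world'];r,_=cv2.Rodrigues(T[:3,:3])
    return cv2.projectPoints(np.array(P,float).reshape(-1,1,3),r,T[:3,3],c['mtx'],np.array([float(c['k1']),0,0,0,0]))[0].reshape(-1,2)
def tri(obs):
    A=np.zeros((3,3));b=np.zeros(3)
    for c,uv in obs:
        o,d=ray(c,uv);d=d/np.linalg.norm(d);M=np.eye(3)-np.outer(d,d);A+=M;b+=M@o
    x=np.linalg.solve(A,b)
    return x,[np.linalg.norm(np.cross(x-ray(c,uv)[0],ray(c,uv)[1]/np.linalg.norm(ray(c,uv)[1]))) for c,uv in obs]
E
python3 - <<'E'
from h import *
for n in('scene','top','wrist'): snap(n,n+'0')
s=manip.read_state();print(s)
for n in('scene','top','wrist'):print(manip.camera_info(n))
E
```

```text
pics
{'clock': 0.15, 'joints': array([ 7.06801481e+01,  2.02551885e+01,  9.36165718e+01,  3.67891891e-04,
        6.61882316e+01, -1.37107694e-01]), 'joint_vel': array([-0.06053649,  0.0213409 , -0.26209257, -0.13265902, -0.06145795,
       -0.10280664]), 'effort': array([-1.68053448e-04, -5.94206357e+01, -3.34470391e+01,  6.99738180e-02,
        2.04160565e-02, -1.01861747e-04]), 'tcp_pos': array([0.20523957, 0.58996218, 0.21403663]), 'tool_rot': array([-1.79940009e+02, -4.79978474e-04,  1.60817107e+02]), 'ft_force': array([0.44249157, 0.74208089, 0.03261591]), 'ft_torque': array([-0.00574777,  0.0079133 , -0.00024859]), 'width': 1.0013582481151535}
{'mtx': array([[406.72614105,   0.        , 277.62327167],
       [  0.        , 406.72614105, 208.14830242],
       [  0.        ,   0.        ,   1.        ]]), 'k1': -0.11374062324293091, 'camera_from_world': array([[-0.24980645,  0.96826847, -0.00727325,  0.10035934],
       [ 0.52759613,  0.12980995, -0.83951873, -0.26284032],
       [-0.81193538, -0.21355453, -0.54328207,  1.53262033],
       [ 0.        ,  0.        ,  0.        ,
[... 328 characters left out ...]
701733 ,  0.58581672],
       [ 0.07027536, -0.0105823 , -0.9974715 ,  0.96095115],
       [ 0.        ,  0.        ,  0.        ,  1.        ]])}
{'mtx': array([[292.36803746,   0.        , 277.43712517],
       [  0.        , 292.36803746, 208.0873448 ],
       [  0.        ,   0.        ,   1.        ]]), 'k1': -0.05223585477544269, 'camera_from_world': array([[ 3.28432598e-01,  9.44527391e-01, -1.92136413e-04,
        -6.24742851e-01],
       [ 9.17025944e-01, -3.18821007e-01,  2.39617580e-01,
        -2.74035861e-02],
       [ 2.26264110e-01, -7.88744183e-02, -9.70867333e-01,
         3.89926238e-01],
       [ 0.00000000e+00,  0.00000000e+00,  0.00000000e+00,
         1.00000000e+00]])}
```

View pics/scene0.png

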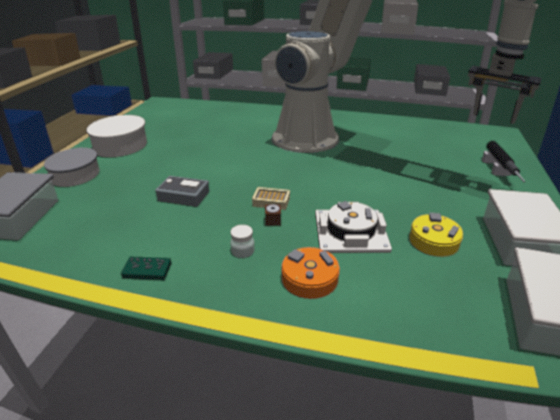

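View pics/top0.png

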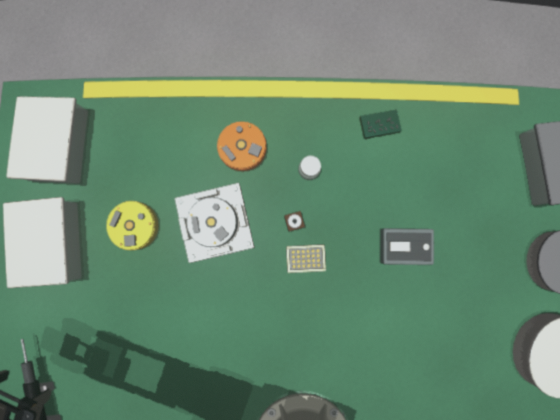

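View pics/wrist0.png

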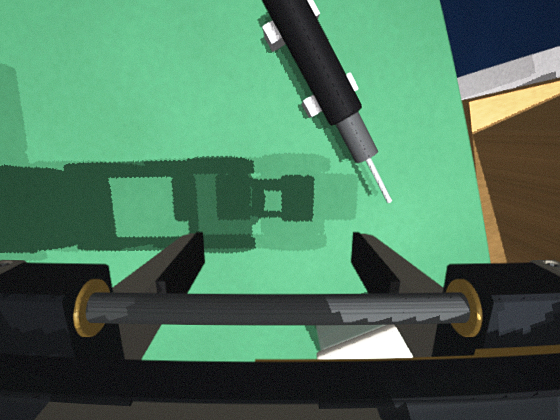

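The white housing in its nest is at top (211,222) and scene (353,218). Things it could be confused with are the orange one at top (242,146) and the yellow one at (131,225). The control box is at top (408,247), with its wide key at (400,247) and its small key at (426,247). The dark board at (380,124) is not it. Next I'll take close crops of the housing and the box.

```bash
python3 - <<'E'
from h import *
a,c=load('top0');b,d=load('scene0')
r=lambda i,x,y,w,h:cv2.resize(i[y:y+h,x:x+w],(400,300),interpolation=cv2.INTER_CUBIC)
im=np.vstack([np.hstack([r(a,161,184,100,75),r(a,358,209,100,75)]),np.hstack([r(b,303,190,100,75),r(b,133,155,100,75)])])
cv2.imwrite('pics/crop0.png',im)
for n,uv,z in [('hous',(211,222),.052),('box key',(400,247),.05),('small',(426,247),.05),('jar',(311,167),.06),('block',(294,221),.042),('tray',(306,259),.026),('orange',(242,146),.05),('yellow',(131,225),.05)]: print(n,onz(c,uv,z).round(3))
E
```

```text
hous [0.557 0.229 0.052]
box key [ 0.499 -0.235  0.05 ]
small [ 0.499 -0.301  0.05 ]
jar [ 0.693 -0.014  0.06 ]
block [0.562 0.026 0.042]
tray [ 0.468 -0.005  0.026]
orange [0.746 0.157 0.05 ]
yellow [0.547 0.428 0.05 ]
```

View pics/crop0.png

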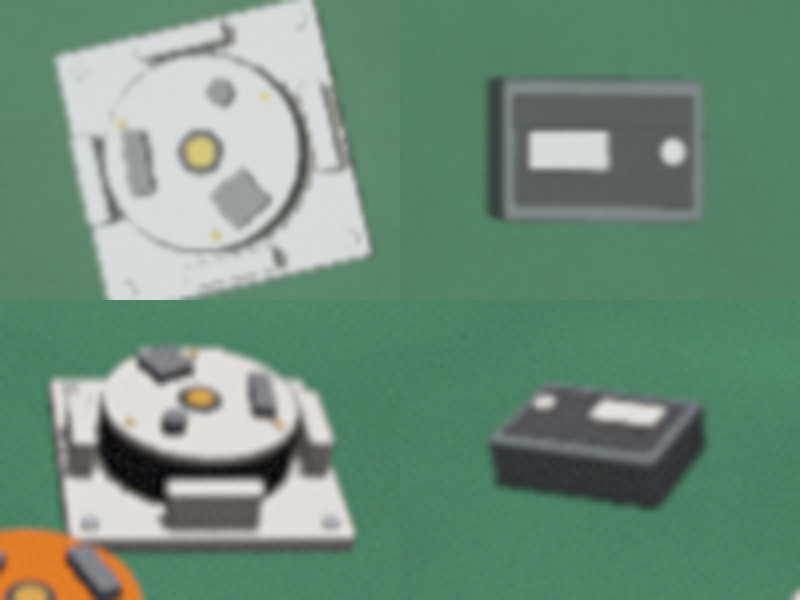

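```bash
python3 -m inch '[[25,-25,0,0],[40,-38,0,0],[45,-42,0,0],[45,-42,0,0],[45,-42,0,0],[45,-42,0,0],[45,-42,0,0],[45,-42,0,0],[40,-38,0,0],[24,-24,0,0]]' 1 20; python3 -m inch '[[0,0,0,0],[0,0,0,0]]'
python3 - <<'E'
from h import *
s=manip.read_state();print(s['tcp_pos'],s['tool_rot'],s['ft_force'],s['width'])
snap('wrist','w1');snap('top','t1')
E
```

```text
clock: 1.4
tcp_pos: [0.6059, 0.2111, 0.2142]
tool_rot: [-180.0, -0.0, 160.7]
ft_force: [0.1, 0.4, -0.8]
width: 0.005
clock: 1.65
tcp_pos: [0.6036, 0.2136, 0.2142]
tool_rot: [-180.0, -0.1, 160.8]
ft_force: [0.4, -0.2, 0.3]
width: 0.006
[0.60364933 0.21362354 0.21420412] [-1.79984036e+02 -5.71346757e-02  1.60803827e+02] [ 0.40895252 -0.23446305  0.33662226] 0.005707711648508063
```

View pics/w1.png

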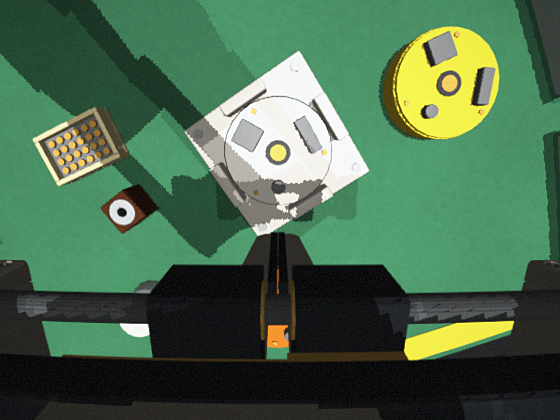

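The wrist view shows the bar at about (309,134), the square at (248,136) and the round stud at (278,186), anticlockwise as described. The yellow decoy is at (448,83). I'll segment the studs in all the views and triangulate them.

```bash
python3 - <<'E'
from h import *
def blob(f,box,lo,hi):
    im,c=load(f);x,y,w,h=box;p=im[y:y+h,x:x+w].astype(int)
    g=p.mean(2);sat=p.max(2)-p.min(2)
    m=((g>lo)&(g<hi)&(sat<32)).astype(np.uint8)
    n,l,st,ce=cv2.connectedComponentsWithStats(m,connectivity=4)
    return [(ce[i].round(2)+[x,y],st[i,2:5]) for i in range(1,n) if st[i,4]>12]
im,c=load('w1')
for b in [(290,105,40,60),(230,112,40,48),(268,172,22,28)]:print('w',blob('w1',b,0,150))
for b in [(185,210,20,30),(209,220,25,28),(207,199,18,17)]:print('t',blob('top0',b,0,175))
for b in [(360,203,17,22),(333,198,20,15),(338,212,17,14)]:print('s',blob('scene0',b,0,150))
r=lambda i,x,y,w,h:cv2.resize(i[y:y+h,x:x+w],(400,300),interpolation=cv2.INTER_NEAREST)
a=load('top0')[0];s=load('scene0')[0]
cv2.imwrite('pics/crop1.png',np.vstack([np.hstack([cv2.resize(im[80:230,210:350],(560,600)) [:300],]),np.hstack([cv2.resize(im[80:230,210:350],(560,600))[300:]])]))
E
```

```text
w [(array([321.59, 116.89]), array([ 19,  30, 133], dtype=int32)), (array([302.95, 138.65]), array([22, 32, 96], dtype=int32))]
w [(array([232.37, 113.21]), array([ 8,  5, 19], dtype=int32)), (array([267.71, 151.94]), array([ 4, 16, 52], dtype=int32))]
w [(array([276.53, 188.12]), array([ 22,  21, 311], dtype=int32))]
t [(array([195.4 , 224.39]), array([  8,  16, 101], dtype=int32)), (array([187.41, 230.22]), array([ 7, 22, 58], dtype=int32))]
t [(array([213.5 , 224.18]), array([ 8,  8, 22], dtype=int32)), (array([220.93, 233.28]), array([ 15,  14, 125], dtype=int32)), (array([226.15, 240.82]), array([21, 17, 71], dtype=int32))]
t [(array([216.06, 206.81]), array([ 7,  7, 36], dtype=int32))]
s [(array([367.78, 214.22]), array([ 7, 11, 59], dtype=int32))]
s [(array([343.64, 205.13]), array([ 18,  10, 108], dtype=int32))]
s [(array([345.97, 220.62]), array([ 7,  6, 34], dtype=int32))]
```

View pics/crop1.png

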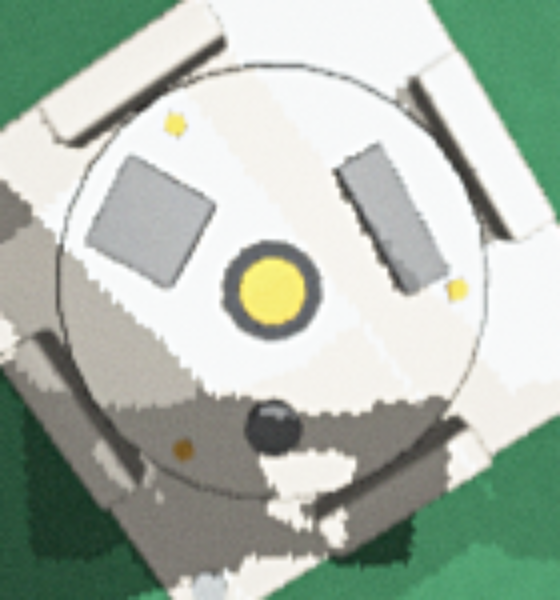

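```bash
python3 - <<'E'
from h import *
W=load('w1')[1];T=load('top0')[1];S=load('scene0')[1]
o={'bar':[(309,134.75),(195.4,224.4),(367.9,213.2)],'sq':[(248,135.5),(221.1,233.7),(343.8,204.6)],'rd':[(278.5,185.5),(216.1,206.8),(346.3,219.5)]}
for k,v in o.items():
    print(k,'all',*[np.round(x,4) for x in tri(list(zip((W,T,S),v)))],'wt',tri([(W,v[0]),(T,v[1])])[0].round(4),'| z=.063 W',onz(W,v[0],.063).round(4)[:2],'T',onz(T,v[1],.063).round(4)[:2],'S',onz(S,v[2],.063).round(4)[:2])
h=onz(W,(278,152.7),.053);print('hub',h)
for n,uv in(('wide',(400.2,246.5)),('small',(426.2,247))):print(n,onz(T,uv,.05))
print('boxW scene',tri([(T,(400.2,246.5)),(S,(133+227.5/4,155+112.5/4))]))
print('boxsm scene',tri([(T,(426.2,247)),(S,(133+144/4,155+101/4))]))
E
```

```text
bar all [0.5501 0.2677 0.0589] [0.0011 0.0019 0.0008] wt [0.5511 0.2716 0.0314] | z=.063 W [0.5501 0.2684] T [0.55   0.2649] S [0.5558 0.2684]
sq all [0.5286 0.2049 0.061 ] [0.0013 0.0024 0.0013] wt [0.5286 0.2047 0.0457] | z=.063 W [0.5293 0.2063] T [0.5283 0.2023] S [0.5307 0.2062]
rd all [0.5924 0.2183 0.0601] [0.0011 0.0024 0.0014] wt [0.5944 0.2185 0.0446] | z=.063 W [0.5914 0.2194] T [0.593  0.2156] S [0.5957 0.2198]
hub [0.55767652 0.23054503 0.053     ]
wide [ 0.50054093 -0.23577128  0.05      ]
small [ 0.49947449 -0.30178303  0.05      ]
boxW scene (array([ 0.49994967, -0.23384594,  0.05012886]), [np.float64(0.0018931077081185083), np.float64(0.0018931077081185644)])
boxsm scene (array([ 0.49898216, -0.30005802,  0.05049322]), [np.float64(0.0015170471964911845), np.float64(0.0015170471964911568)])
```

Three-view heights are 59–61 mm against an expected 61–63, and the stud radii are 37–38 mm, so the measurements agree. The bar top is at (0.550, 0.2675). I'm moving above it.

```bash
python3 -m inch '[[-27,27,-10,0],[-27,27,-30,0],[0,0,-40,0],[0,0,-35,0],[0,0,-20,0],[0,0,0,0],[0,0,0,0]]'
python3 - <<'E'
from h import *
s=manip.read_state();print(s['tcp_pos'],s['ft_force'])
snap('wrist','w2');snap('scene','s2');
a,_=load('w2');b,_=load('s2')
cv2.imwrite('pics/c2.png',np.hstack([cv2.resize(a[50:350,130:430],(400,400)),cv2.resize(b[170:250,310:390],(400,400))]))
E
```

```text
clock: 2.62
tcp_pos: [0.5506, 0.2681, 0.0806]
tool_rot: [180.0, 0.0, 160.9]
ft_force: [0.4, -0.1, 0.5]
width: 0.006
[0.55056774 0.26807631 0.08057962] [ 0.43339262 -0.06230593  0.54221498]
```

View pics/c2.png

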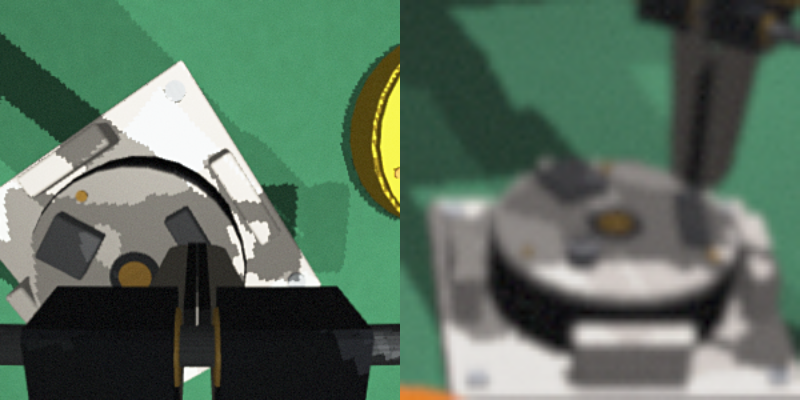

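The tip is over the bar in both views. Now I'll press gently in small rows.

```bash
python3 -m inch '[[0,0,-10,0],[0,0,-6,0],[0,0,-2,0],[0,0,-2,0],[0,0,-1.5,0],[0,0,0,0]]';  python3 -m inch '[[0,0,-1.5,0],[0,0,-1.5,0],[0,0,0,0]]'
```

```text
clock: 3.48
tcp_pos: [0.55, 0.267, 0.0581]
tool_rot: [-180.0, -0.0, 160.8]
ft_force: [-1.7, -0.1, 3.3]
width: 0.005
clock: 3.85
tcp_pos: [0.55, 0.267, 0.0554]
tool_rot: [-180.0, -0.0, 160.8]
ft_force: [-4.0, -2.5, 6.7]
width: 0.004
```

```bash
python3 -m inch '[[0,0,-1,0],[0,0,0,0]]';  python3 -m inch '[[0,0,-1,0],[0,0,0,0]]';  python3 -m inch '[[0,0,-1,0],[0,0,0,0]]'
```

```text
clock: 4.1
tcp_pos: [0.5501, 0.2671, 0.0553]
tool_rot: [-180.0, -0.0, 160.8]
ft_force: [-5.8, -3.6, 17.0]
width: 0.008
clock: 4.35
tcp_pos: [0.5501, 0.2671, 0.0552]
tool_rot: [-180.0, -0.0, 160.8]
ft_force: [-9.1, -5.0, 25.4]
width: 0.009
clock: 4.6
tcp_pos: [0.5502, 0.2671, 0.0551]
tool_rot: [-180.0, -0.0, 160.8]
ft_force: [-11.6, -5.8, 34.6]
width: 0.005
```

It bottomed at 55.1 mm (fully home is 55), with the force climbing to 35 N. Next is the square stud.

```bash
python3 -m inch '[[0,0,12,0],[0,0,18,0],[-10,-31,0,0],[-11,-31,0,0],[0,0,0,0],[0,0,0,0]]'
python3 - <<'E'
from h import *
s=manip.read_state();print(s['tcp_pos'],s['ft_force'])
snap('wrist','w3');snap('scene','s3');
a,_=load('w3');b,_=load('s3')
cv2.imwrite('pics/c3.png',np.hstack([cv2.resize(a[50:350,130:430],(400,400)),cv2.resize(b[170:250,310:390],(400,400))]))
E
```

```text
clock: 5.35
tcp_pos: [0.5302, 0.2059, 0.0826]
tool_rot: [179.9, 0.1, 160.8]
ft_force: [-0.2, 0.5, 0.2]
width: 0.005
[0.53021363 0.20586225 0.08263439] [-0.18514555  0.515848    0.23673112]
```

View pics/c3.png

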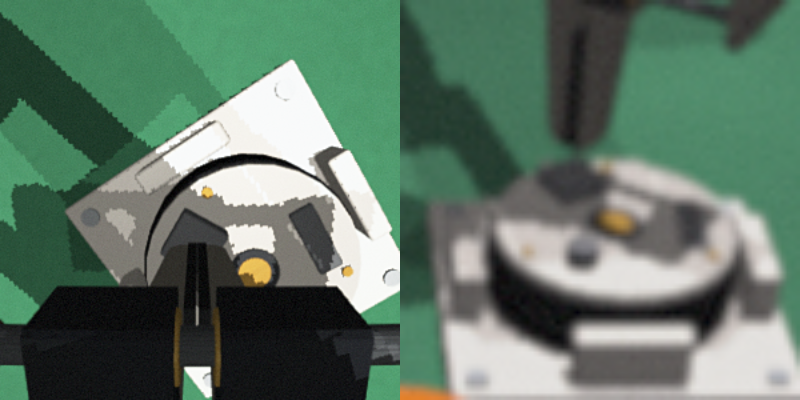

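The tip is above the square stud, and the bar visibly sits low. Pressing the square.

```bash
python3 -m inch '[[-1,0,-10,0],[0,0,-7,0],[0,0,-2,0],[0,0,-2,0],[0,0,-1.5,0],[0,0,0,0]]';  python3 -m inch '[[0,0,-1.5,0],[0,0,-1.5,0],[0,0,-1.5,0],[0,0,-1,0],[0,0,0,0]]';  python3 -m inch '[[0,0,-1,0],[0,0,0,0]]'
```

```text
clock: 6.2
tcp_pos: [0.5283, 0.2053, 0.0597]
tool_rot: [-180.0, -0.0, 160.8]
ft_force: [-0.3, 0.0, 1.3]
width: 0.007
clock: 6.82
tcp_pos: [0.5284, 0.2053, 0.0553]
tool_rot: [180.0, 0.0, 160.8]
ft_force: [-5.6, -2.9, 16.0]
width: 0.006
clock: 7.08
tcp_pos: [0.5284, 0.2053, 0.0552]
tool_rot: [180.0, 0.0, 160.8]
ft_force: [-9.1, -2.2, 26.5]
width: 0.006
```

```bash
python3 -m inch '[[0,0,-1,0],[0,0,0,0]]'; python3 -m inch '[[0,0,12,0],[0,0,18,0],[32,6,0,0],[32,6,0,0],[0,0,0,0],[0,0,0,0]]'
python3 - <<'E'
from h import *
s=manip.read_state();print(s['tcp_pos'],s['ft_force'])
snap('wrist','w4');snap('scene','s4');
a,_=load('w4');b,_=load('s4')
cv2.imwrite('pics/c4.png',np.hstack([cv2.resize(a[50:350,130:430],(400,400)),cv2.resize(b[170:250,310:390],(400,400))]))
E
```

```text
clock: 7.32
tcp_pos: [0.5285, 0.2053, 0.0551]
tool_rot: [180.0, 0.0, 160.8]
ft_force: [-11.6, -4.4, 37.4]
width: 0.004
clock: 8.07
tcp_pos: [0.5916, 0.217, 0.082]
tool_rot: [-180.0, -0.0, 160.8]
ft_force: [-0.9, 0.9, 0.5]
width: 0.007
[0.59163323 0.21704135 0.08198369] [-0.87583715  0.85748515  0.54733766]
```

View pics/c4.png

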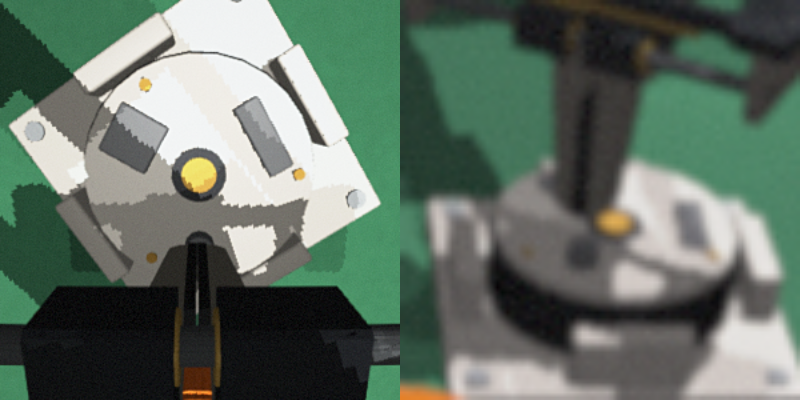

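The tip is over the round stud, and the bar and square are low. Pressing the round stud.

```bash
python3 -m inch '[[1,1,-10,0],[0,0,-7,0],[0,0,-2,0],[0,0,-2,0],[0,0,-1.5,0],[0,0,0,0]]';  python3 -m inch '[[0,0,-1.5,0],[0,0,-1.5,0],[0,0,-1.5,0],[0,0,-1,0],[0,0,0,0]]';  python3 -m inch '[[0,0,-1,0],[0,0,0,0]]';  python3 -m inch '[[0,0,-1,0],[0,0,0,0]]'
```

```text
clock: 8.93
tcp_pos: [0.5927, 0.2182, 0.0595]
tool_rot: [-180.0, -0.1, 160.8]
ft_force: [-2.7, -0.8, 2.9]
width: 0.006
clock: 9.55
tcp_pos: [0.5928, 0.2182, 0.0553]
tool_rot: [-180.0, -0.1, 160.8]
ft_force: [-6.3, -2.1, 17.0]
width: 0.004
clock: 9.8
tcp_pos: [0.5928, 0.2182, 0.0551]
tool_rot: [-180.0, -0.0, 160.8]
ft_force: [-9.5, -3.9, 25.3]
width: 0.004
clock: 10.05
tcp_pos: [0.5929, 0.2182, 0.0551]
tool_rot: [-180.0, -0.0, 160.8]
ft_force: [-11.9, -4.0, 33.7]
width: 0.007
```

```bash
python3 -m inch '[[0,0,20,0],[0,0,50,0],[0,0,50,0],[0,0,30,0]]'; python3 -m inch '[[-3,-30,0,0],[-5,-50,0,0],[-5,-55,0,0],[-5,-55,0,0],[-5,-55,0,0],[-5,-55,0,0],[-5,-55,0,0],[-5,-55,0,0],[-4,-40,0,0],[-3,-18,0,0]]';python3 -m inch '[[0,0,0,0],[0,0,0,0]]'
python3 - <<'E'
from h import *
s=manip.read_state();print(s['tcp_pos'],s['ft_force'])
snap('wrist','w5');snap('top','t5');snap('scene','s5')
a,_=load('t5');b,_=load('s5')
cv2.imwrite('pics/c5.png',np.hstack([cv2.resize(a[180:265,165:250],(400,400)),cv2.resize(b[170:250,310:390],(400,400))]))
E
```

```text
clock: 10.55
tcp_pos: [0.5945, 0.2186, 0.2051]
tool_rot: [179.9, 0.2, 160.8]
ft_force: [0.4, -0.2, -1.7]
width: 0.007
clock: 11.8
tcp_pos: [0.5482, -0.2518, 0.2022]
tool_rot: [-180.0, 0.0, 160.7]
ft_force: [-0.2, 1.2, -0.9]
width: 0.003
clock: 12.05
tcp_pos: [0.5485, -0.2485, 0.202]
tool_rot: [180.0, -0.0, 160.9]
ft_force: [0.1, -0.2, 0.1]
width: 0.004
[ 0.5485175  -0.24846873  0.20204104] [ 0.06704996 -0.24176556  0.13215165]
```

View pics/w5.png

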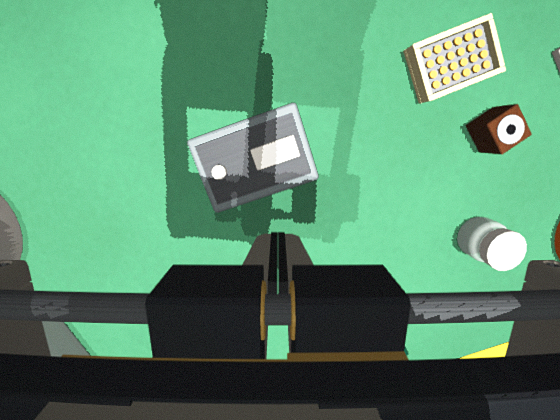

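View pics/c5.png

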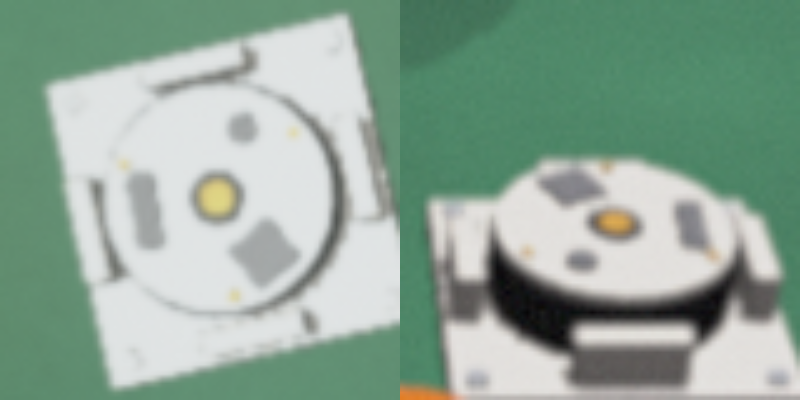

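All three studs sit low in both views and the housing is still in its nest. In the wrist view, the wide key is at about (275,152) and the small key at (218,171).

```bash
python3 - <<'E'
from h import *
W=load('w5')[1];T=load('top0')[1];S=load('scene0')[1]
for n,w,t,s in(('wide',(275,152),(400.2,246.5),(133+227.5/4,155+112.5/4)),('small',(218,171.5),(426.2,247),(133+144/4,155+101/4))):
    print(n,onz(W,w,.05),*tri([(W,w),(T,t),(S,s)]))
E
```

```text
wide [ 0.50040983 -0.23421113  0.05      ] [ 0.50013015 -0.23394846  0.05017232] [np.float64(0.0003745828408212464), np.float64(0.0017359174747605067), np.float64(0.002056806446428345)]
small [ 0.49969648 -0.30079005  0.05      ] [ 0.49926394 -0.30019891  0.05064452] [np.float64(0.0005881114952333049), np.float64(0.001263597623399641), np.float64(0.0017873154580297851)]
```

The wide key is at (0.500, −0.234, 0.050), 66 mm from the small key, and both height and spacing match the description.

```bash
python3 -m inch '[[-24,8,0,0],[-24,7,-20,0],[0,0,-45,0],[0,0,-45,0],[0,0,-25,0],[0,0,0,0],[0,0,0,0]]'
python3 - <<'E'
from h import *
snap('wrist','w6');snap('scene','s6');
a,_=load('w6');b,_=load('s6')
cv2.imwrite('pics/c6.png',np.hstack([cv2.resize(a[50:350,130:430],(400,400)),cv2.resize(b[145:225,143:223],(400,400))]))
E
```

```text
clock: 13.08
tcp_pos: [0.5012, -0.2346, 0.0681]
tool_rot: [-180.0, 0.1, 160.9]
ft_force: [-0.2, -0.8, 0.9]
width: 0.008
```

View pics/c6.png

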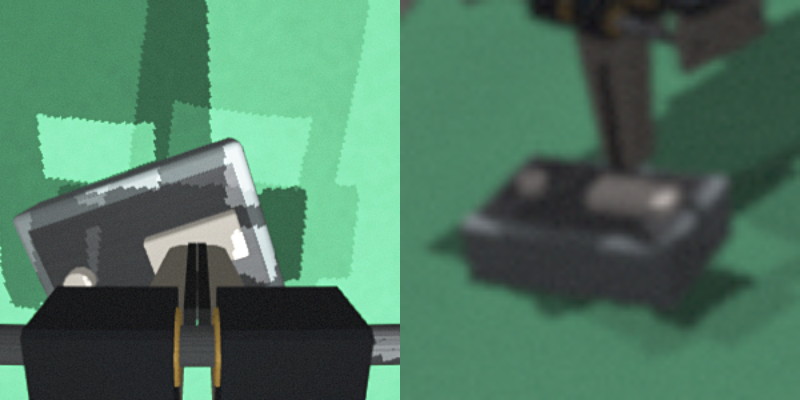

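The tip is over the wide key and clear of the small one. Pressing.

```bash
python3 -m inch '[[0,0,-10,0],[0,0,-5,0],[0,0,-3,0],[0,0,-2,0],[0,0,-2,0],[0,0,-2,0],[0,0,-1,0],[0,0,0,0]]';  python3 -m inch '[[0,0,-1,0],[0,0,0,0]]'; python3 -m inch '[[0,0,-1,0],[0,0,0,0]]'
```

```text
clock: 14.18
tcp_pos: [0.5002, -0.2346, 0.0439]
tool_rot: [180.0, -0.0, 160.8]
ft_force: [-7.4, 3.6, 26.3]
width: 0.004
clock: 14.42
tcp_pos: [0.5003, -0.2347, 0.0436]
tool_rot: [-180.0, -0.0, 160.8]
ft_force: [-10.3, 4.8, 35.2]
width: 0.004
clock: 14.68
tcp_pos: [0.5004, -0.2347, 0.0434]
tool_rot: [-180.0, 0.0, 160.8]
ft_force: [-13.0, 5.8, 45.6]
width: 0.002
```

It bottomed at 44 mm with a stiff force rise. I'll lift straight up and check everything.

```bash
python3 -m inch '[[0,0,10,0],[0,0,20,0],[0,0,40,0],[0,0,50,0],[0,0,40,0],[40,-13,0,0],[20,-5,0,0],[0,0,0,0],[0,0,0,0]]'
python3 - <<'E'
from h import *
s=manip.read_state();print(s['tcp_pos'],s['ft_force'])
snap('wrist','w7');snap('top','t7');snap('scene','s7')
a,_=load('t7');b,_=load('s7');w,_=load('w7')
cv2.imwrite('pics/c7.png',np.vstack([np.hstack([a[130:280,150:450],cv2.resize(b[145:225,143:223],(150,150)),cv2.resize(b[180:250,310:390],(171,150))]),cv2.resize(w,(621,420))]))
# moved? compare loose things in top view before / after
a0,_=load('top0')
for n,(x,y) in dict(jar=(311,167),block=(294,221),tray=(306,259),housing=(211,222)).items():
    k=26 if n!='housing' else 42
    print(n,cv2.phaseCorrelate(a0[y-k:y+k,x-k:x+k].mean(2),a[y-k:y+k,x-k:x+k].mean(2)))
W,T=load('w7')[1],load('s7')[1]
print(proj(W,[.5,-.234,.05]))
E
```

```text
clock: 15.8
tcp_pos: [0.5595, -0.2524, 0.1996]
tool_rot: [-180.0, -0.1, 160.8]
ft_force: [0.2, -0.4, -0.2]
width: 0.004
[ 0.55947863 -0.25240754  0.19956146] [ 0.19920378 -0.39687848 -0.2073529 ]
jar ((0.034400906113976504, 0.05279347610688845), 0.9261238150578662)
block ((-0.005028351506986439, 0.014359540769529389), 0.9861403116815438)
tray ((0.02500487391920103, -0.0168638453732477), 0.9677573465554846)
housing ((-0.05083594374332279, 0.00930694112338415), 0.9921911990416434)
[[275.15443167 140.8539916 ]]
```

View pics/c7.png

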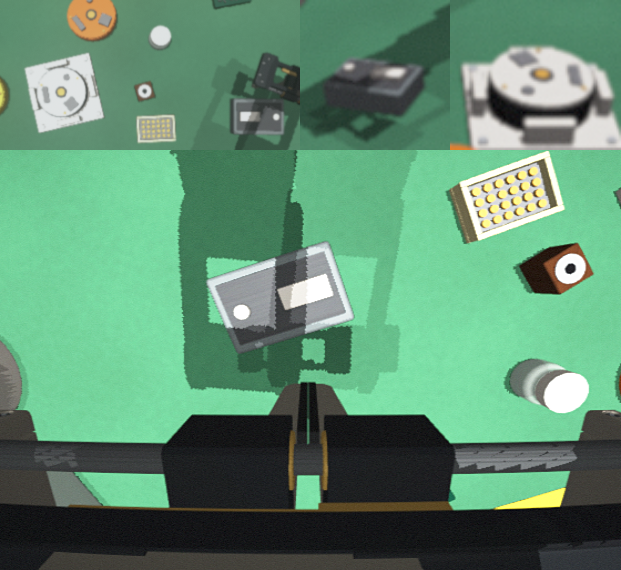

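Nothing has shifted (under 0.1 px in the top view), the studs are low and the robot is clear of everything. Handing in.

```bash
python3 -c "
from workcell import manip
print(manip.sign_off())"
```

```text
the job is handed in; nothing more can be done
None
```

I pressed the bar, square and round studs home in that order, then pressed the wide key right down and released it. I handed the job in at about 16 s.

- **Studs:** each one stopped at a tip height of 55.1 mm (fully home is 55), with the force rising to 34–37 N. Afterwards all three looked low in the top and scene views.
- **Wide key:** it reached its stop at 44 mm with a stiff force rise, peaking at about 46 N at the wrist. That is under the 120 N limit. After it I lifted the tip straight up and clear. I did not measure the key's return height separately; I only saw it in the final pictures.
- **Everything else:** the housing, tray, jar and block moved less than 0.1 px between the first and last top views. The tip stayed 66 mm from the small key and never touched it.
- **Measuring:** the three camera views disagreed by about 2 mm, within the stated calibration. Two-view heights from the wrist and top cameras alone came out 15–30 mm too low. I used the three-view results instead, which gave 59–61 mm for the stud tops against an expected 61–63 mm.

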